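# Push a well plate out over the end of its ledge

## Robot

A 6-joint arm with a two-finger parallel gripper is mounted at the origin on a cart in front of the work surface, level with it; the furniture and walls round the work are solid. World frame = base frame: x ahead of the robot, y to its left, z up, the work surface at z = 0. Lengths are in m, angles in rad, forces in N, time in s.
With the tool pointing down it reaches from about 0.4 to 0.825 m from the base axis. Payload 7 kg.
Tool frame: the origin (TCP) lies midway between the tips of the shut fingers; the grasp point (between the pads) lies robot.grip_point_offset behind it (robot.grip_point_offset is the distance from the TCP to the grasp point, in m); z points along the fingers, y is the direction in which the jaws open and shut (so a half turn about z gives the same grasp; the last joint's range is limited). The gripper opens to 88 mm and grips with 3 to 60 N. Pads are 19 mm wide; open, the fingers measure 130 mm over their backs; the gripper's body (78 mm by 193 mm) begins 47 mm behind the grasp point.
Start: joints at [1.629, 0.359, 0.012, 0, -1.224, -0.288], TCP at [0.154, 0.657, 0.227] pointing down, gripper open.
Joint ranges: [-3.07, 3.07], [-1.43, 2.12], [-1.02, 1.25], [-3.03, 1.67], [-3.05, -0], [-3.03, 3.03]. Speed limits (rad/s): [2.39, 2.39, 3.01, 3.14, 3.14, 3.14].

## Interface

Orientations are given as a unit quaternion [x, y, z, w].
In Python, from plant import read_state, read_camera, job_done, robot gives the robot as it stands.
- The arm moves only by the shell command python3 -m inch 'ROWS' [FORCE]. ROWS is JSON, a list that holds one entry, the list of rows, each a list of 5 numbers: the shift along the tool's x, y, z in mm, then the turn about the tool's z in degrees, then the closure, from 0 (fully open) to 1 (shut). In form: [[[dx, dy, dz, yaw, grip], ...]]. A call has exactly 5 rows; each row shifts and turns the commanded pose from where the row before left it, along the tool's axes as they then stand; what a row does not reach is not made up. A row lasts 1/10 s, in which the tool goes at most 50 mm and 8.59 degrees, less where a joint would pass 70% of its speed; a pose out of reach is approached as far as the arm can. A call with a gripper value outside its range is refused whole. The fingers move at their own pace and stop on an object; FORCE is the grip in N (left out, the last holds). Time passes only in rows, so rows that do not move let the fingers close, or fill a call up. It gives the time, the measured TCP pose, the force and the opening at its end, in the units of the state.
- read_state(): the state, without advancing time (a new reading comes with each control period).
- read_camera(name): name is "scene" or "top"; returns a dict with "pixels" (480x640x3 uint8, red, green, blue), "mtx" (3x3 intrinsics, pixels), "position" and "attitude" of the camera in the world. Camera axes: x right, y down, z forward; pixel columns grow to the right and rows downward; lengths in m; the calibration is good to about 2 mm. A picture is of the moment at which its call begins. There is no depth.
- job_done(): hands the job in, once; it reports no verdict.
The state is a dict: "time_s": time; "q": joint angles; "joint_velocities": joint speeds; "tau": joint torques, N m; "ee_pos": TCP position; "eef_rot": TCP orientation; "ft_force": force on the tool from outside, world axes, zero at the start; "wrist_torque": the same for the moment, N m; "grip_width": finger opening in m.
Only numpy, scipy, OpenCV 4.12 (cv2) and the standard library are available. Lean on these libraries where they do the work, as an engineer would, in place of code of your own. Each camera call takes 0.05 s, during which the arm holds its last target.

## Task

With a fingertip, swing the red stop arm at the end of the blue ledge fully aside. Then push the clear well plate along the ledge until about 35 mm of it sticks out beyond that end, still lying flat and square with the ledge, so that the next person can take it by its edge. Only push the plate: never lift it, do not run it against the stop arm, and leave the petri dish, tape roll, marker and yellow rack alone.

Things in the scene. Friction and masses are not known exactly. Their poses are not given: they have to be found in the camera images.
- ledge: Blue raised ledge, fixed on the worktop: deck 110 mm (x) by 260 mm (y), flat top 45 mm above the worktop. Origin: centre of its underside, on the worktop; z up. A fence runs along its back: inner face at x = +50, 5 mm thick, 10 mm higher than the deck, from y = -130 to +100 mm. The end at y = +130 mm is the open end, barred by the red stop arm; the other end has no wall.
- ledge_end (a point): Middle of the open end's edge, on the deck's top face (ledge frame x 0, y +130, z 45 mm); axes as the ledge's: y points out of the open end.
- stop (a joint): Angle of the red stop arm about its upright pin. 0 = closed: the arm lies across the open end, pointing from the pin along the ledge's -x. Grows as it swings outward, away from the plate (clockwise from above): 1.57 = pointing along the ledge's +y, limit 1.9. Light friction (0.04 N m); stays where left. 1.4 or more is fully aside.
- stop_pin (a point): The stop arm's pin, at the deck's height (ledge frame x +66, y +139, z 45 mm). The arm reaches 80 mm from the pin, is 10 mm wide and lies 2 to 10 mm above the deck's height.
- stop_peg (a point): Top centre of the upright round red peg on the stop arm, 70 mm from the pin: 14 mm diameter, standing from the arm up to 36 mm above the deck's top; push it sideways to swing the arm.
- plate: Clear, whitish 96-well plate, 85 mm (x) by 127 mm (y) by 13 mm high, about 60 g, loose on the ledge; its bottom rim is 85 x 127 mm and 4 mm high, above that the body is 78 x 120 mm. Origin: centre of its underside; y along its long side, pointing roughly to the ledge's open end. Starts 80 mm or more from the stop arm.
- plate_lead (a point): Middle of the bottom edge of the plate's leading short end (plate frame y +63.5 mm).
- petri: Lidded petri dish, 66 mm across, 16 mm high, loose on the worktop behind the ledge. Origin: centre of its underside. To be left alone.
- tape: Roll of green tape, 66 mm across, 19 mm high, loose on the worktop behind the ledge. Origin: centre of its underside. To be left alone.
- marker: Blue and white marker pen lying on the worktop to the left, 132 x 12 x 13 mm, its x along its length. Origin: centre of its underside. To be left alone.
- pcr_rack_yellow: Yellow PCR rack, 111 x 72 x 40 mm, standing on the worktop to the left. Origin: centre of its underside. To be left alone.
Things that resemble listed ones, but are neither listed nor needed, are in the scene too. There is more than one size of the plate; the job needs the larger.

How it is judged:
On the way, in this order (a step that is already met when the one before it is completed fails the run):
1. the stop arm is swung fully aside (1.4 rad or more) while the plate is still wholly on the ledge (value of joint stop above 1.4 rad and y of plate_lead in the frame of ledge_end below 0 m), for 0.2 s.
2. the plate sticks out 23 to 47 mm beyond the open end (y of plate_lead in the frame of ledge_end between 0.023 and 0.047 m), for 0.2 s.
At the end, for the whole second after the job is handed in: The plate lies still and flat on the ledge, its leading end 23 to 47 mm beyond the ledge's open end, square with the ledge within 0.12 rad and not more than 25 mm off its middle line towards the front; the stop arm stands at 1.4 rad or more (all of step 2 and value of joint stop above 1.4 rad and angle between the y axis of plate and the y axis of ledge, either way round below 0.12 rad and x of plate in the frame of ledge above -0.025 m and angle between plate's own z axis and vertical below 0.05 rad and z of plate in the frame of ledge between 0.042 and 0.049 m and linear speed of plate below 0.01 m/s); the robot touches nothing.
It fails at once if the plate is lifted (8 mm or more) or tipped (z of plate in the frame of ledge above 0.053 m or angle between plate's own z axis and vertical above 0.2 rad).
It fails at once if the plate drops off the ledge (z of plate in the frame of ledge below 0.03 m).
It fails at once if the plate is run against the stop arm (contact force between plate and stop above 1 N).
It fails at once if the petri dish, tape roll, marker or yellow rack is shifted by more than 15 mm (distance of any of petri, tape, marker, pcr_rack_yellow from where it was at the start of the episode above 0.015 m).
It also fails if it takes over 54 s, if anything falls off the work surface, if the arm or the gripper's body presses on something with over 40 N, if the wrist force passes 120 N, or if a joint passes its speed limit or range.

## Working session

There is one attempt and no reset: what is moved stays moved. The work goes in short steps, Python scripts to look and compute and a shell command to move; the robot and the scene stay as the last step left them, time stands still between calls to the robot, and variables do not carry over. Pictures are saved under pics/ and viewed, and the job is handed in when it is done.

```bash
ls; mkdir -p pics; python3 - <<'E'
from plant import *
import cv2
s=read_state();print(s)
print(robot.grip_point_offset)
for n in("scene","top"):
    c=read_camera(n);cv2.imwrite(f"pics/{n}0.png",c["pixels"][:,:,::-1]);print(n,c["mtx"],c["position"],c["attitude"])
E
```

```text
pics
{'time_s': 0.0, 'q': array([ 1.62909191e+00,  3.59338979e-01,  1.10627754e-02, -3.67251267e-04,
       -1.22405586e+00, -2.88096936e-01]), 'joint_velocities': array([-4.98221133e-04,  7.89617460e-04,  2.36201191e-04,  3.61877955e-04,
       -1.14638919e-05,  5.94475395e-04]), 'tau': array([ 6.34057469e-04, -5.82718027e+01,  2.93066901e+01,  6.99789271e+00,
        7.08003514e-03, -1.44859014e-04]), 'ee_pos': array([0.15366438, 0.65678649, 0.22565227]), 'eef_rot': array([ 9.93398697e-01, -1.14710108e-01, -3.77382715e-05,  7.86132909e-04]), 'ft_force': array([-0.06185617,  0.42325368,  0.15266169]), 'wrist_torque': array([-0.03488466, -0.06054835, -0.00058118]), 'grip_width': 0.0876226156419736}
0.0188
scene [[448.67819987   0.         318.67466308]
 [  0.         448.67819987 241.80476365]
 [  0.           0.           1.        ]] [0.2018206  0.67132585 0.62580852] [-0.21852606  0.87465447 -0.41921842  0.10715335]
top [[485.55392709   0.         319.536752  ]
 [  0.         485.55392709 243.24819613]
 [  0.           0.           1.        ]] [0.31957409 0.05956573 1.02809085] [ 0.71395503 -0.69222685  0.07531187 -0.07360928]
```

View pics/scene0.png

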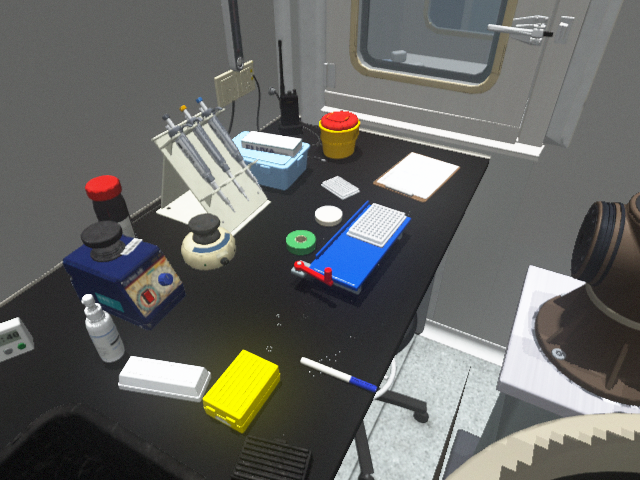

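View pics/top0.png

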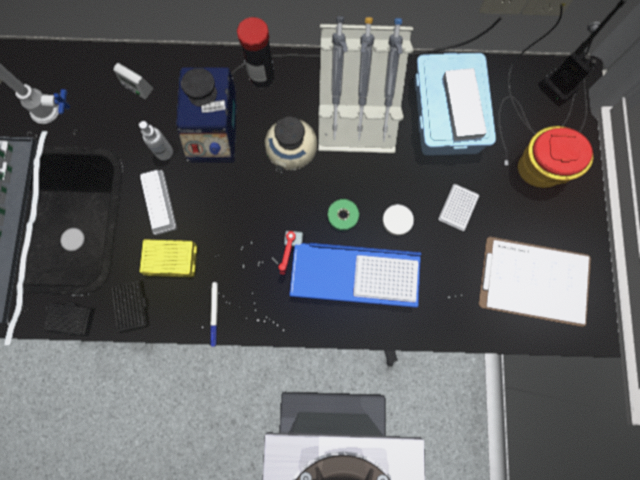

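The top view shows the blue ledge at about (293-420, 245-305) px. Its open end is on the left, with the red arm running from its pin at (292,237) to (283,270). The large plate is at (355-418, 255-302). Next I enlarge this area and measure.

```bash
cat > h.py <<'E'
import numpy as np, cv2
from plant import *
from scipy.spatial.transform import Rotation as R
def ray(c,px,z):
    p=np.array(c["position"]);M=R.from_quat(c["attitude"]).as_matrix()
    o=[]
    for u,v in px:
        d=M@np.linalg.inv(c["mtx"])@[u,v,1]; o.append(p+d*(z-p[2])/d[2])
    return np.array(o)
def proj(c,P):
    M=R.from_quat(c["attitude"]).as_matrix(); q=(np.atleast_2d(P)-c["position"])@M; q=q@np.array(c["mtx"]).T
    return q[:,:2]/q[:,2:]
E
python3 - <<'E'
from h import *
c=read_camera("top");im=c["pixels"][:,:,::-1].copy()
cv2.imwrite("pics/top1.png",cv2.resize(im[215:315,270:430],(800,500),interpolation=cv2.INTER_CUBIC))
s=read_camera("scene");i2=s["pixels"][:,:,::-1].copy()
cv2.imwrite("pics/sc1.png",cv2.resize(i2[190:310,280:420],(700,600),interpolation=cv2.INTER_CUBIC))
hsv=cv2.cvtColor(im,cv2.COLOR_BGR2HSV)
m=cv2.inRange(hsv,(100,150,60),(130,255,255));n,l,st,ce=cv2.connectedComponentsWithStats(m)
print(st[st[:,4]>100])
E
```

```text
[[     0      0    640    480 302944]
 [    54     89     12     24    149]
 [   289    243    132     64   3955]]
```

View pics/top1.png

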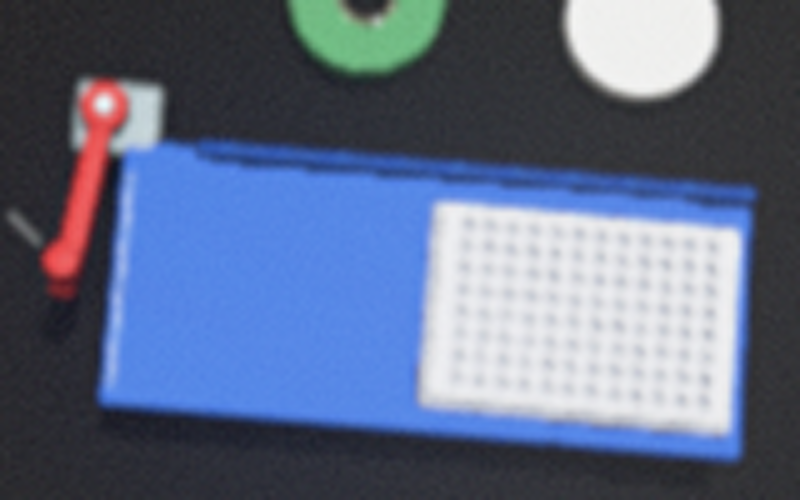

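View pics/sc1.png

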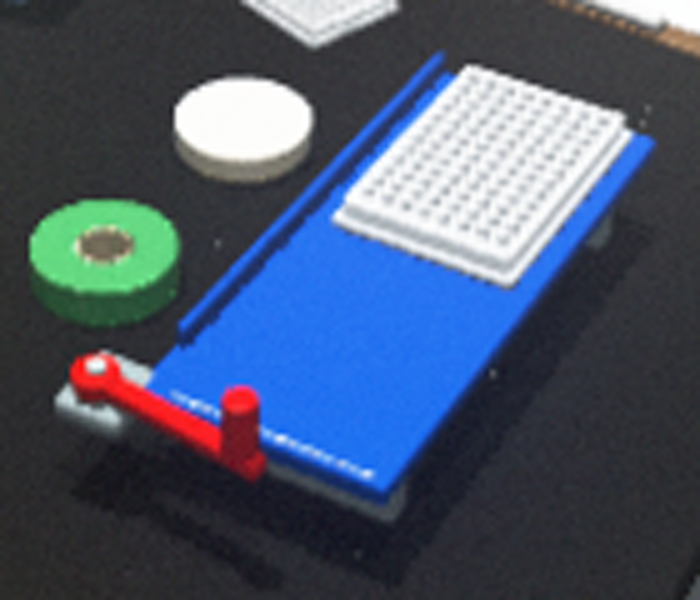

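```bash
python3 - <<'E'
from h import *
np.set_printoptions(precision=4,suppress=True)
c=read_camera("top");s=read_camera("scene")
f=lambda a:[(270+(u+.5)/5-.5,215+(v+.5)/5-.5) for u,v in a]
g=lambda a:[(280+(u+.5)/5-.5,190+(v+.5)/5-.5) for u,v in a]
D=ray(c,f([(100,405),(740,458),(125,148)]),.045);print("deck FL,FR,BL",D, np.linalg.norm(D[0]-D[1]),np.linalg.norm(D[0]-D[2]))
D2=ray(s,g([(385,495),(655,140)]),.045);print("scene FL,FR",D2,np.linalg.norm(D2[0]-D2[1]))
P=ray(c,f([(435,200),(742,228),(727,433),(420,405)]),.049);print("plate",P,P.mean(0),[np.linalg.norm(P[i]-P[i-1]) for i in range(4)])
P2=ray(s,g([(513,287),(333,217)]),.045);print("plate scene lead F,B",P2)
print("peg",ray(c,f([(60,258)]),.081),ray(s,g([(239,393)]),.081),"pin",ray(c,f([(104,103)]),.055))
# fit pose with FL,FR from both
y=(D[0]-D[1])[:2];print("th",np.arctan2(-y[0],y[1]), np.arctan2(-(D2[0]-D2[1])[0],(D2[0]-D2[1])[1]))
# optimise the ledge pose over both views
from scipy.optimize import least_squares
obs=[(c,f([(100,405),(740,458),(60,258),(104,103),(755,188)]),[(-.055,.13,.045),(-.055,-.13,.045),(-.004,.139,.081),(.066,.139,.057),(.055,-.13,.055)]),
 (s,g([(385,492),(655,140),(239,393),(95,366),(441,52)]),[(-.055,.13,.045),(-.055,-.13,.045),(-.004,.139,.081),(.066,.139,.057),(.055,-.13,.055)])]
def W(p,L):
    L=np.array(L);C,S=np.cos(p[2]),np.sin(p[2]);return np.c_[p[0]+C*L[:,0]-S*L[:,1],p[1]+S*L[:,0]+C*L[:,1],L[:,2]]
r=least_squares(lambda p:np.concatenate([(proj(k,W(p,L))-np.array(o)).ravel() for k,o,L in obs]),[.4,0,0])
print("ledge",r.x,r.fun.reshape(-1,2))
p=r.x;C,S=np.cos(p[2]),np.sin(p[2])
inv=lambda X:(np.array(X)[:,:2]-p[:2])@np.array([[C,-S],[S,C]])
print("plate corners in ledge (top)",inv(P),"scene",inv(P2))
np.save("ledge.npy",p)
E
```

```text
deck FL,FR,BL [[ 0.42    0.1177  0.045 ]
 [ 0.4066 -0.1412  0.045 ]
 [ 0.5265  0.1119  0.045 ]] 0.25923100550515343 0.10669249986828734
scene FL,FR [[ 0.42    0.1222  0.045 ]
 [ 0.4064 -0.1369  0.045 ]] 0.2593652985163343
plate [[ 0.5079 -0.0164  0.049 ]
 [ 0.5001 -0.1423  0.049 ]
 [ 0.4161 -0.1353  0.049 ]
 [ 0.4235 -0.0115  0.049 ]] [ 0.4619 -0.0764  0.049 ] [np.float64(0.08445949066551625), np.float64(0.1262234717331094), np.float64(0.08433679187573553), np.float64(0.12399085018513889)]
plate scene lead F,B [[ 0.4235 -0.0117  0.045 ]
 [ 0.5085 -0.0197  0.045 ]]
peg [[0.4738 0.1338 0.081 ]] [[0.4747 0.1333 0.081 ]] pin [[0.543  0.1208 0.055 ]]
th -0.05164333960361694 -0.05230101235026326
ledge [ 0.4686 -0.0118 -0.0608] [[-1.768  -0.8619]
 [-1.4908  0.3484]
 [ 3.3373  0.4592]
 [-1.1012 -0.2011]
 [-0.8511  0.0779]
 [-0.623   0.0182]
 [ 0.467  -0.2388]
 [ 2.3331 -1.7147]
 [-0.5107  0.3036]
 [-0.8805 -0.6433]]
plate corners in ledge (top) [[ 0.0395 -0.0022]
 [ 0.0394 -0.1284]
 [-0.0449 -0.1265]
 [-0.045  -0.0025]] scene [[-0.045  -0.0026]
 [ 0.0403 -0.0055]]
```

```bash
python3 - <<'E'
from h import *
from scipy.optimize import least_squares
np.set_printoptions(precision=4,suppress=True)
c=read_camera("top");s=read_camera("scene")
f=lambda a:[(270+(u+.5)/5-.5,215+(v+.5)/5-.5) for u,v in a]
g=lambda a:[(280+(u+.5)/5-.5,190+(v+.5)/5-.5) for u,v in a]
L0=[(-.055,.13,.045),(-.055,-.13,.045),(.066,.139,.057),(.055,-.13,.055)]
obs=[(c,f([(100,405),(740,458),(104,103),(755,188)]),L0),(s,g([(385,492),(655,140),(95,366),(441,52)]),L0)]
def W(p,L):
    L=np.array(L);C,S=np.cos(p[2]),np.sin(p[2]);return np.c_[p[0]+C*L[:,0]-S*L[:,1],p[1]+S*L[:,0]+C*L[:,1],L[:,2]]
r=least_squares(lambda p:np.concatenate([(proj(k,W(p,L))-np.array(o)).ravel() for k,o,L in obs]),[.4,0,0])
p=r.x;print("ledge",p,r.fun.reshape(-1,2));np.save("ledge.npy",p)
C,S=np.cos(p[2]),np.sin(p[2])
inv=lambda X:(np.array(X)[:,:2]-p[:2])@np.array([[C,-S],[S,C]])
P=ray(c,f([(435,200),(742,228),(727,433),(420,405)]),.049);P2=ray(s,g([(513,287),(333,217)]),.045)
print(inv(P),inv(P2)); q=inv(ray(c,f([(60,258)]),.081)),inv(ray(s,g([(239,393)]),.081));print("peg L",q)
for z in q: print(np.arctan2(z[0,1]-.139,.066-z[0,0]))
for n,l in [("tape",0)]: pass
print("pet,tape",inv(ray(c,[(343,214)],.019)),inv(ray(c,[(398,220)],.016)))
# tool axes
print(R.from_quat(read_state()["eef_rot"]).as_matrix())
E
```

```text
ledge [ 0.4683 -0.0137 -0.0573] [[-0.75   -0.4585]
 [-0.4269  0.3011]
 [-0.305   0.1839]
 [ 0.0095  0.0162]
 [ 0.2242 -0.5579]
 [ 0.7175 -0.7574]
 [ 0.2698 -0.0833]
 [-0.6498 -1.0366]]
[[ 0.0396 -0.0004]
 [ 0.0391 -0.1266]
 [-0.0452 -0.1244]
 [-0.0448 -0.0004]] [[-0.0448 -0.0005]
 [ 0.0404 -0.0037]]
peg L (array([[-0.003 ,  0.1476]]), array([[-0.0021,  0.1471]]))
0.12408980324394366
0.11902775992758138
pet,tape [[0.1317 0.0332]] [[ 0.1297 -0.0861]]
[[ 0.9737 -0.2278 -0.    ]
 [-0.2278 -0.9737 -0.0002]
 [ 0.      0.0002 -1.    ]]
```

The ledge centre comes out at (0.468, -0.014) m, yawed -3.3°. The plate is nearly square, with its leading end at ledge y≈0 and its rear at -0.127 m. The stop arm already stands about 0.12 rad ajar. First I turn the tool square to the ledge and shut the fingers.

```bash
cat >> h.py <<'E'
def led():
    p=np.load("ledge.npy");C,S=np.cos(p[2]),np.sin(p[2]);return p,np.array([[C,-S],[S,C]])
def need(x,y,z):  # ledge frame mm in x,y; world z mm
    p,M=led();s=read_state();T=R.from_quat(s["eef_rot"]).as_matrix()
    t=np.r_[p[:2]+M@[x/1e3,y/1e3],z/1e3]; d=T.T@(t-s["ee_pos"])*1e3
    h=np.arctan2(T[1,0],T[0,0]); yaw=np.degrees(h-(p[2]-np.pi/2)); yaw=(yaw+180)%360-180
    tl=(s["ee_pos"][:2]-p[:2])@M*1e3
    print("t%.2f need tool d"%s["time_s"],d.round(1),"yaw %.1f"%yaw,"now ledge",tl.round(1),"z %.1f"%(s["ee_pos"][2]*1e3),"F",s["ft_force"].round(1),"w %.3f"%s["grip_width"])
E
python3 -m inch '[[[0,0,0,8,1],[0,0,0,8,1],[0,0,0,8,1],[0,0,0,8,1],[0,0,0,8,1]]]' 10
python3 -m inch '[[[0,0,0,8,1],[0,0,0,8,1],[0,0,0,8,1],[0,0,0,8,1],[0,0,0,8,1]]]'
python3 -c "
from h import *
need(-5,105,180)"
```

```text
time_s: 0.9
ee_pos: [0.1538, 0.6572, 0.2266]
eef_rot: [0.893, -0.45, -0.0, 0.0]
ft_force: [-0.7, 0.2, -0.4]
grip_width: 0.0534
time_s: 1.4
ee_pos: [0.1537, 0.6572, 0.2266]
eef_rot: [-0.685, 0.728, 0.0, -0.0]
ft_force: [0.4, 1.1, -0.1]
grip_width: 0.0132
t1.40 need tool d [ 545.5 -349.5   46.6] yaw -0.2 now ledge [-352.5  651.8] z 226.6 F [ 0.4  1.1 -0.1] w 0.013
```

```bash
python3 -m inch '[[[36,-23,3,0,1],[36,-23,3,0,1],[36,-23,3,0,1],[36,-23,3,0,1],[36,-23,3,0,1]]]'
python3 -m inch '[[[36,-23,3,0,1],[36,-23,3,0,1],[36,-23,3,0,1],[36,-23,3,0,1],[36,-23,3,0,1]]]'
python3 -m inch '[[[30,-20,3,0,1],[30,-20,3,0,1],[30,-20,3,0,1],[30,-20,3,0,1],[30,-20,3,0,1]]]'
python3 -c "
from h import *
need(-5,105,66)"
```

```text
time_s: 1.9
ee_pos: [0.2592, 0.4696, 0.2116]
eef_rot: [-0.687, 0.726, 0.0, 0.0]
ft_force: [0.3, 0.0, -0.1]
grip_width: 0.0007
time_s: 2.4
ee_pos: [0.3641, 0.2836, 0.1969]
eef_rot: [-0.687, 0.726, 0.0, 0.001]
ft_force: [1.6, 0.1, -0.3]
grip_width: 0.0004
time_s: 2.9
ee_pos: [0.4557, 0.1284, 0.1818]
eef_rot: [-0.687, 0.726, -0.0, 0.0]
ft_force: [0.1, 1.1, 0.3]
grip_width: 0.0005
t2.90 need tool d [ 36.3 -15.6 115.8] yaw 0.1 now ledge [-20.7 141.2] z 181.8 F [0.1 1.1 0.3] w 0.001
```

```bash
python3 -m inch '[[[18,-8,0,0,1],[18,-8,0,0,1],[0,0,30,0,1],[0,0,30,0,1],[0,0,15,0,1]]]'
python3 - <<'E'
from h import *
need(-5,105,66)
c=read_camera("top");s=read_camera("scene")
a=cv2.resize(c["pixels"][190:315,250:390,::-1],(560,500));b=cv2.resize(s["pixels"][190:310,250:390,::-1],(583,500))
cv2.imwrite("pics/ta.png",a);cv2.imwrite("pics/sa.png",b)
E
```

```text
time_s: 3.4
ee_pos: [0.4681, 0.0921, 0.1046]
eef_rot: [-0.687, 0.727, 0.0, -0.001]
ft_force: [0.1, 1.4, -1.2]
grip_width: 0.0005
t3.40 need tool d [ 0.6 -1.4 38.6] yaw 0.0 now ledge [ -6.3 105.6] z 104.6 F [ 0.1  1.4 -1.2] w 0.001
```

View pics/sa.png

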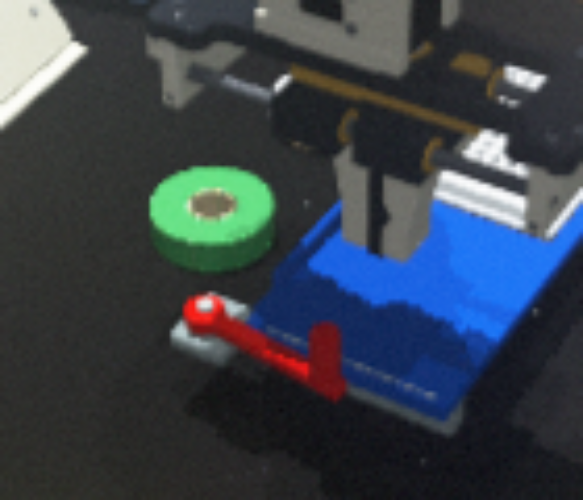

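View pics/ta.png

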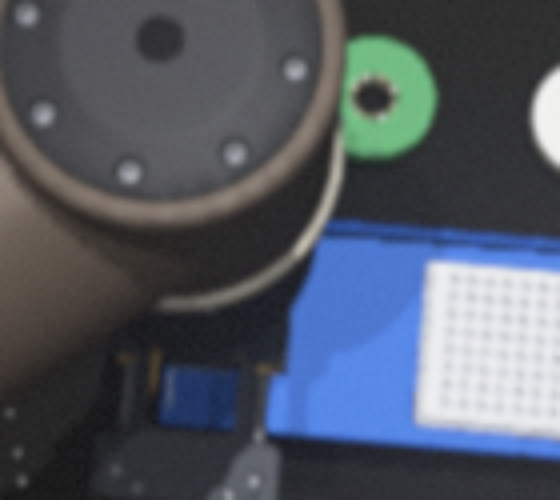

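The scene view shows the shut fingers, about 42 mm wide, above the deck inboard of the peg at (325,345) px in the crop. They line up with it. I lower and start pushing.

```bash
python3 -m inch '[[[0,0,20,0,1],[0,0,18,0,1],[0,0,0,0,1],[-10,0,0,0,1],[-10,0,0,0,1]]]'
python3 -m inch '[[[-10,-1,0,0,1],[-10,-1,0,0,1],[-10,-1,0,0,1],[-10,-1,0,0,1],[-10,-1,0,0,1]]]'
python3 - <<'E'
from h import *
need(5,205,66)
s=read_camera("scene")
b=cv2.resize(s["pixels"][190:310,250:390,::-1],(583,500))
cv2.imwrite("pics/sb.png",b)
E
```

```text
time_s: 4.0
ee_pos: [0.4712, 0.1141, 0.07]
eef_rot: [-0.687, 0.726, -0.0, 0.001]
ft_force: [0.7, -0.1, -0.0]
grip_width: 0.0005
time_s: 4.5
ee_pos: [0.4778, 0.1633, 0.0684]
eef_rot: [-0.687, 0.726, 0.0, -0.0]
ft_force: [-0.0, -0.3, -0.1]
grip_width: 0.0003
t4.50 need tool d [-27.7  -5.7   2.4] yaw 0.1 now ledge [ -0.7 177.3] z 68.4 F [-0.  -0.3 -0.1] w 0.000
```

View pics/sb.png

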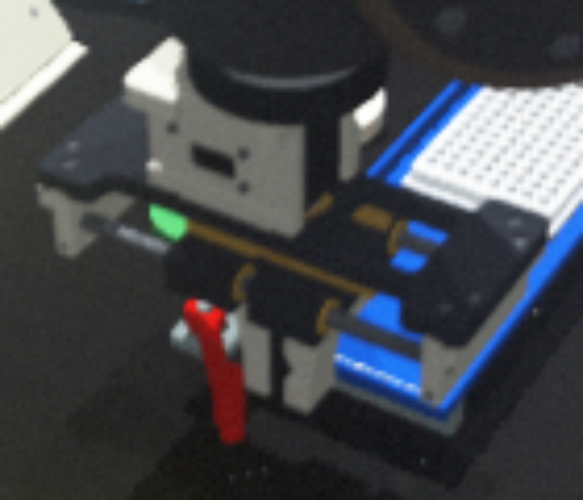

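The red arm has swung to about 1 rad, with the peg just left of the fingers at (230,410). I go on in +y, then push in +x.

```bash
python3 -m inch '[[[-10,1,0,0,1],[-10,1,0,0,1],[-8,0,0,0,1],[0,-5,0,0,1],[0,-8,0,0,1]]]'
python3 -m inch '[[[0,-8,0,0,1],[0,-8,0,0,1],[0,-7,0,0,1],[0,-7,0,0,1],[0,-3,0,0,1]]]'
python3 - <<'E'
from h import *
need(44,207,66)
s=read_camera("scene")
b=cv2.resize(s["pixels"][190:310,250:390,::-1],(583,500))
cv2.imwrite("pics/sc.png",b)
E
```

```text
time_s: 5.05
ee_pos: [0.4896, 0.1945, 0.0688]
eef_rot: [-0.687, 0.726, 0.003, 0.003]
ft_force: [-27.3, 41.9, 7.6]
grip_width: 0.0009
time_s: 5.55
ee_pos: [0.5244, 0.1906, 0.0689]
eef_rot: [-0.688, 0.726, 0.0, 0.001]
ft_force: [-0.8, -0.7, 0.6]
grip_width: 0.0003
t5.55 need tool d [0.1 0.3 2.9] yaw 0.3 now ledge [ 44.3 207.1] z 68.9 F [-0.8 -0.7  0.6] w 0.000
```

View pics/sc.png

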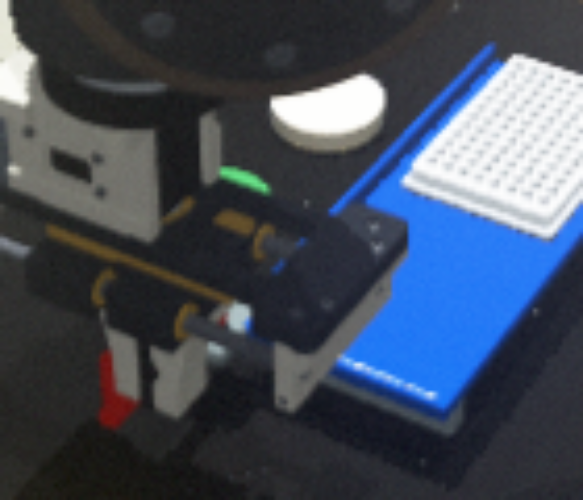

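There was a brief 50 N reading as the move changed direction, so I'll go more gently from here. The peg now sits at the fingers' far side. I back off, lift, and check the arm's angle.

```bash
python3 -m inch '[[[0,4,0,0,1],[0,10,0,0,1],[0,6,-10,0,1],[0,0,-30,0,1],[0,0,-30,0,1]]]'
python3 -m inch '[[[0,20,-20,0,1],[20,30,0,0,1],[30,30,0,0,1],[30,20,0,0,1],[20,0,0,0,1]]]'
python3 - <<'E'
from h import *
need(-3,-160,140)
c=read_camera("top");s=read_camera("scene")
cv2.imwrite("pics/td.png",cv2.resize(c["pixels"][190:315,250:390,::-1],(560,500)))
cv2.imwrite("pics/sd.png",cv2.resize(s["pixels"][190:310,250:390,::-1],(583,500)))
E
```

```text
time_s: 6.1
ee_pos: [0.5023, 0.1884, 0.1398]
eef_rot: [-0.687, 0.726, -0.0, -0.001]
ft_force: [1.3, 0.6, 0.3]
grip_width: 0.0004
time_s: 6.6
ee_pos: [0.3949, 0.0926, 0.1592]
eef_rot: [-0.687, 0.726, 0.0, 0.0]
ft_force: [0.8, 0.2, 0.9]
grip_width: 0.0006
t6.60 need tool d [262.2 -75.7  19. ] yaw 0.1 now ledge [-79.4 102. ] z 159.2 F [0.8 0.2 0.9] w 0.001
```

View pics/sd.png

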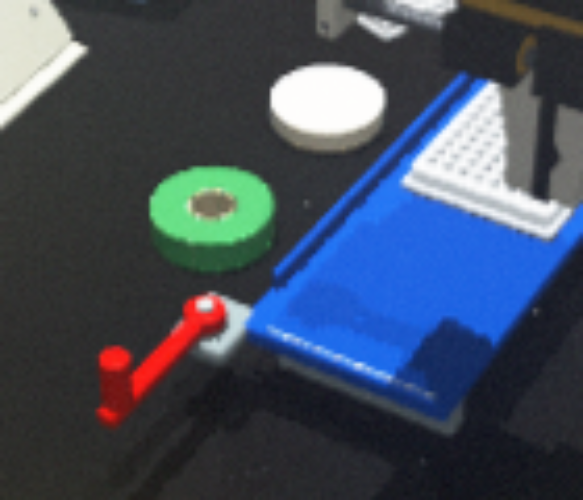

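View pics/td.png

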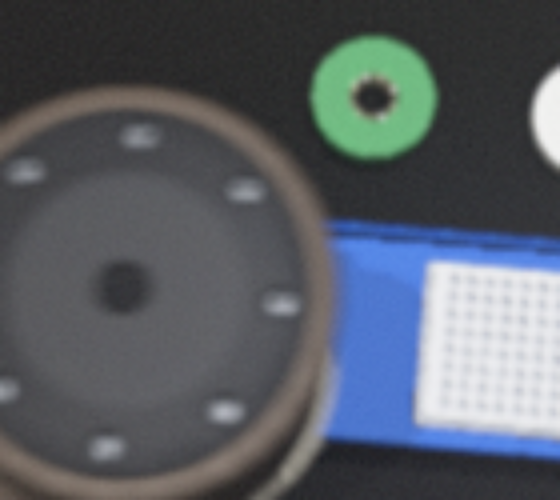

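The stop arm now points out along the ledge, with its peg top at (115,356) px in the crop. I compute its angle and move behind the plate's rear end with the fingers opened to about 40 mm.

```bash
python3 -m inch '[[[40,-5,0,0,0.55],[45,-5,0,0,0.55],[45,-5,0,0,0.55],[45,-5,0,0,0.55],[40,-5,0,0,0.55]]]'
python3 -m inch '[[[30,-25,0,0,0.55],[17,-25,5,0,0.55],[0,0,14,0,0.55],[0,0,0,0,0.55],[0,0,0,0,0.55]]]'
python3 - <<'E'
from h import *
p,M=led()
s=read_camera("scene");q=(ray(s,[(277.4,275.2)],.081)[0,:2]-p[:2])@M;print("peg",q,"angle",np.arctan2(q[1]-.139,.066-q[0]))
need(-3,-160,53)
c=read_camera("top")
cv2.imwrite("pics/te.png",cv2.resize(c["pixels"][190:315,270:430,::-1],(640,500)))
cv2.imwrite("pics/se.png",cv2.resize(s["pixels"][170:310,280:440,::-1],(640,560)))
E
```

```text
time_s: 7.2
ee_pos: [0.411, -0.1229, 0.1593]
eef_rot: [-0.687, 0.726, -0.0, 0.001]
ft_force: [1.7, 1.7, 0.4]
grip_width: 0.0347
time_s: 7.7
ee_pos: [0.458, -0.1707, 0.1398]
eef_rot: [-0.687, 0.726, 0.0, -0.0]
ft_force: [1.2, 1.0, 0.2]
grip_width: 0.0398
peg [0.06450974 0.20910303] angle 1.5495413163507163
t7.75 need tool d [ 2.8  2.1 87.2] yaw 0.1 now ledge [  -1.  -157.2] z 140.2 F [-0.7 -0.4  0.6] w 0.039
```

View pics/se.png

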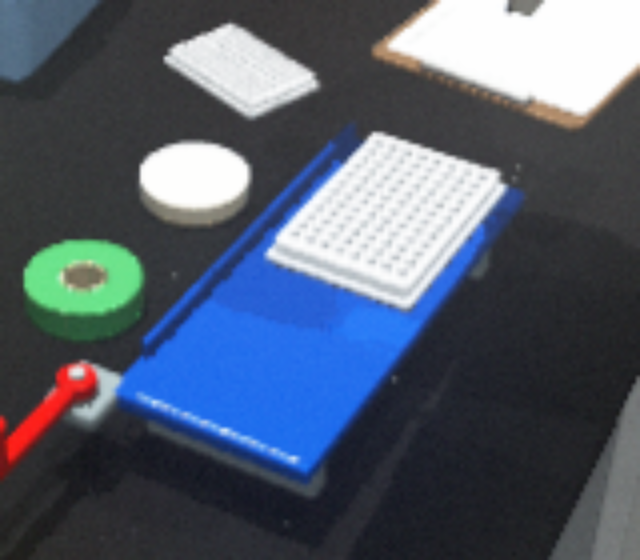

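View pics/te.png

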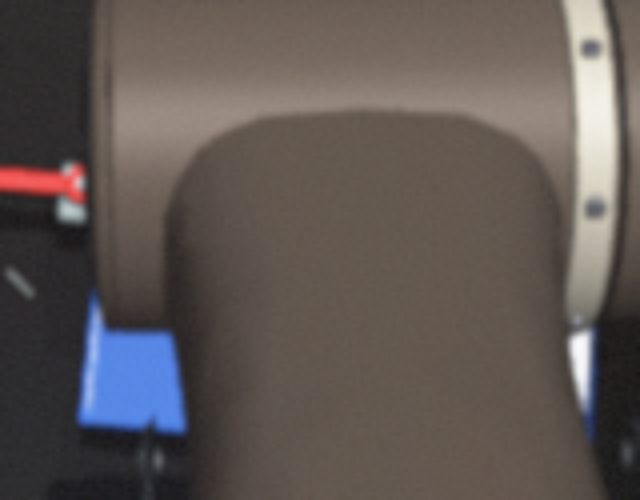

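The stop measures 1.55 rad, which is fully aside, and the plate is untouched. I lower behind the plate to about 7 mm above deck level.

```bash
python3 -m inch '[[[0,2,25,0,0.55],[0,0,25,0,0.55],[0,0,20,0,0.55],[0,0,17,0,0.55],[0,0,0,0,0.55]]]'
python3 -m inch '[[[-4,0,0,0,0.55],[-4,0,0,0,0.55],[-4,0,0,0,0.55],[-4,0,0,0,0.55],[-4,0,0,0,0.55]]]'
python3 - <<'E'
from h import *
need(-3,26,53)
s=read_camera("scene")
cv2.imwrite("pics/sf.png",cv2.resize(s["pixels"][170:310,280:440,::-1],(640,560)))
E
```

```text
time_s: 8.3
ee_pos: [0.4553, -0.1702, 0.0516]
eef_rot: [-0.688, 0.726, 0.001, -0.001]
ft_force: [0.4, 1.1, 0.6]
grip_width: 0.0395
time_s: 8.8
ee_pos: [0.4579, -0.1503, 0.053]
eef_rot: [-0.687, 0.726, -0.0, 0.0]
ft_force: [-0.4, 0.3, 0.7]
grip_width: 0.0396
t8.80 need tool d [-163.    0.    0.] yaw 0.1 now ledge [  -2.6 -137. ] z 53.0 F [-0.4  0.3  0.7] w 0.040
```

View pics/sf.png

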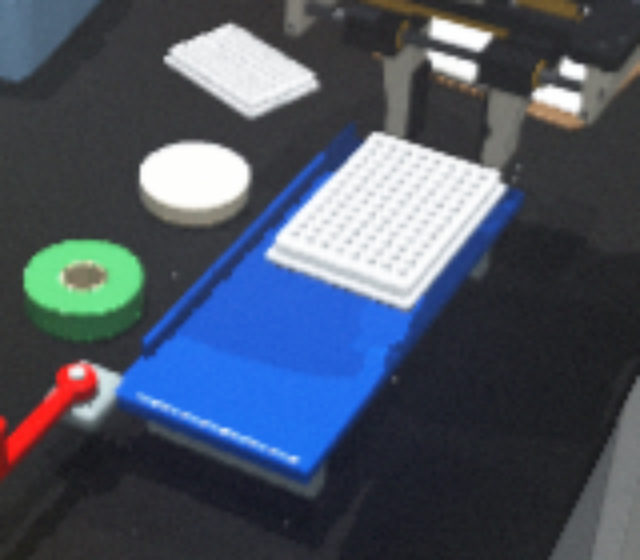

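Both fingers stand behind the plate's short rear end, inside its width, and the plate is still. I push slowly at 40 mm/s.

```bash
for i in 1; do :; done
python3 -m inch '[[[-3,0,0,0,0.55],[-4,0,0,0,0.55],[-4,0,0,0,0.55],[-4,0,0,0,0.55],[-4,0,0,0,0.55]]]'
python3 -m inch '[[[-4,0,0,0,0.55],[-4,0,0,0,0.55],[-4,0,0,0,0.55],[-4,0,0,0,0.55],[-4,0,0,0,0.55]]]'
python3 - <<'E'
from h import *
need(-3,26,53)
s=read_camera("scene")
cv2.imwrite("pics/sg.png",cv2.resize(s["pixels"][170:310,280:440,::-1],(640,560)))
E
```

```text
time_s: 9.35
ee_pos: [0.4587, -0.1315, 0.0525]
eef_rot: [-0.687, 0.726, -0.0, -0.0]
ft_force: [0.2, -0.8, 1.5]
grip_width: 0.0394
time_s: 9.85
ee_pos: [0.4597, -0.1115, 0.0525]
eef_rot: [-0.687, 0.726, 0.0, -0.0]
ft_force: [-0.9, -1.3, 0.1]
grip_width: 0.0395
t9.85 need tool d [-124.1   -0.2   -0.5] yaw 0.1 now ledge [ -3.  -98.1] z 52.5 F [-0.9 -1.3  0.1] w 0.040
```

View pics/sg.png

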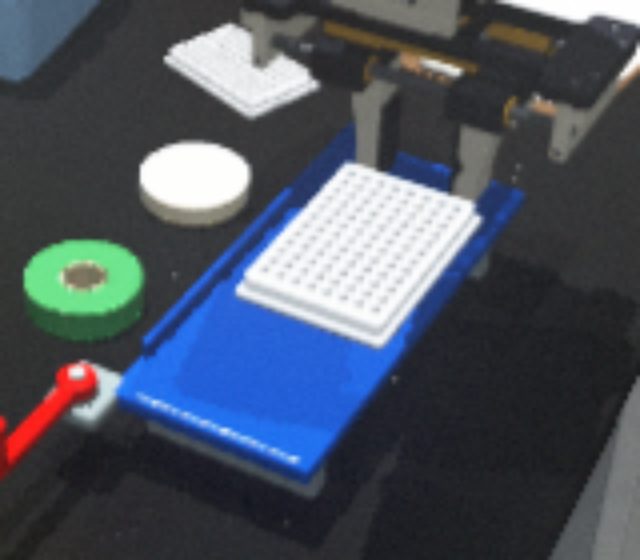

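The plate slides straight, its leading bottom corners at (380,346) and (238,293) px in the crop. I carry on for 80 mm and check again.

```bash

python3 - <<'E'
from h import *
p,M=led();s=read_camera("scene")
print(((ray(s,[(280+380/4-.4,170+346/4-.4),(280+238/4-.4,170+293/4-.4)],.045)[:,:2]-p[:2])@M*1e3).round(1))
E
python3 -m inch '[[[-4,0,0,0,0.55],[-4,0,0,0,0.55],[-4,0,0,0,0.55],[-4,0,0,0,0.55],[-4,0,0,0,0.55]]]'
python3 -m inch '[[[-4,0,0,0,0.55],[-4,0,0,0,0.55],[-4,0,0,0,0.55],[-4,0,0,0,0.55],[-4,0,0,0,0.55]]]'
python3 -m inch '[[[-4,0,0,0,0.55],[-4,0,0,0,0.55],[-4,0,0,0,0.55],[-4,0,0,0,0.55],[-4,0,0,0,0.55]]]'
python3 -m inch '[[[-4,0,0,0,0.55],[-4,0,0,0,0.55],[-4,0,0,0,0.55],[-4,0,0,0,0.55],[-4,0,0,0,0.55]]]'
python3 - <<'E'
from h import *
need(-3,26,53)
s=read_camera("scene")
cv2.imwrite("pics/sh.png",cv2.resize(s["pixels"][190:330,270:430,::-1],(640,560)))
E
```

```text
[[-44.1  33.2]
 [ 36.9  33.1]]
time_s: 10.45
ee_pos: [0.4608, -0.0915, 0.0526]
eef_rot: [-0.687, 0.726, 0.0, -0.0]
ft_force: [0.3, -0.8, -0.4]
grip_width: 0.0394
time_s: 10.95
ee_pos: [0.462, -0.0716, 0.0526]
eef_rot: [-0.687, 0.726, -0.0, 0.0]
ft_force: [-0.2, 0.4, 0.2]
grip_width: 0.0393
time_s: 11.45
ee_pos: [0.4631, -0.0516, 0.0526]
eef_rot: [-0.687, 0.726, -0.0, 0.0]
ft_force: [0.6, -1.0, 0.0]
grip_width: 0.0395
time_s: 11.95
ee_pos: [0.4642, -0.0316, 0.0526]
eef_rot: [-0.687, 0.726, 0.0, -0.0]
ft_force: [0.5, -1.0, -0.7]
grip_width: 0.0395
t11.95 need tool d [-44.1  -0.2  -0.4] yaw 0.1 now ledge [ -3.1 -18.1] z 52.6 F [ 0.5 -1.  -0.7] w 0.040
```

View pics/sh.png

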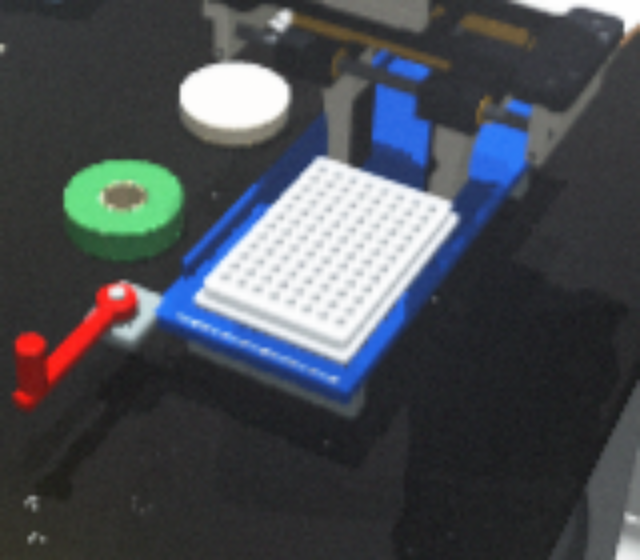

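```bash

python3 - <<'E'
from h import *
p,M=led();s=read_camera("scene")
print(((ray(s,[(270+346/4-.4,190+362/4-.4),(270+197/4-.4,190+301/4-.4),(270+345/4-.4,190+397/4-.4)],.045)[:,:2]-p[:2])@M*1e3).round(1))
E
python3 -m inch '[[[-4,0,0,0,0.55],[-4,0,0,0,0.55],[-4,0,0,0,0.55],[-4,0,0,0,0.55],[-4,0,0,0,0.55]]]'
python3 -m inch '[[[-4,0,0,0,0.55],[-4,0,0,0,0.55],[-4,0,0,0,0.55],[-4,0,0,0,0.55],[-4,0,0,0,0.55]]]'
python3 -m inch '[[[-3,0,0,0,0.55],[-3,0,0,0,0.55],[-3,0,0,0,0.55],[-1,0,0,0,0.55],[0,0,0,0,0.55]]]'
python3 - <<'E'
from h import *
need(-3,34,53)
s=read_camera("scene")
cv2.imwrite("pics/si.png",cv2.resize(s["pixels"][190:330,270:430,::-1],(640,560)))
E
```

```text
[[-44.8 113.4]
 [ 37.1 112.9]
 [-55.2 134.2]]
time_s: 12.55
ee_pos: [0.4653, -0.0116, 0.0526]
eef_rot: [-0.687, 0.726, -0.0, 0.0]
ft_force: [0.2, -0.6, 0.5]
grip_width: 0.0394
time_s: 13.05
ee_pos: [0.4664, 0.0083, 0.0526]
eef_rot: [-0.687, 0.726, -0.0, 0.0]
ft_force: [0.2, -0.7, -0.3]
grip_width: 0.0393
time_s: 13.55
ee_pos: [0.467, 0.0181, 0.0526]
eef_rot: [-0.687, 0.726, -0.0, 0.0]
ft_force: [-0.6, -0.4, -0.8]
grip_width: 0.0396
t13.55 need tool d [-2.3 -0.2 -0.4] yaw 0.1 now ledge [-3.1 31.7] z 52.6 F [-0.6 -0.4 -0.8] w 0.040
```

View pics/si.png

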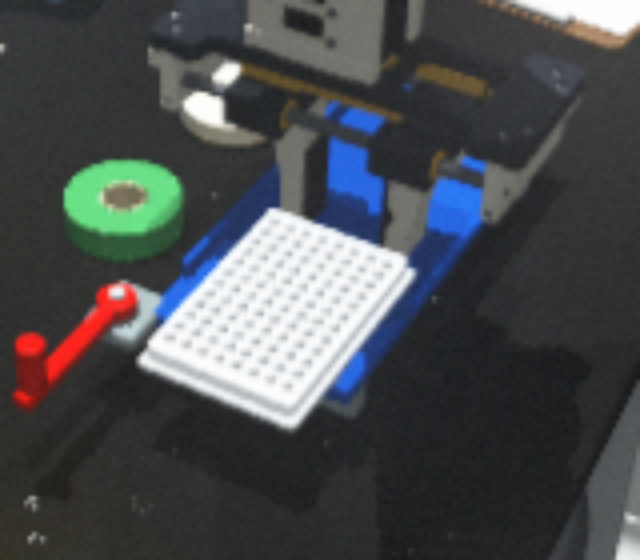

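```bash

python3 - <<'E'
from h import *
p,M=led();s=read_camera("scene")
print(((ray(s,[(270+294/4-.4,190+432/4-.4),(270+138/4-.4,190+364/4-.4)],.045)[:,:2]-p[:2])@M*1e3).round(1))
E
python3 -m inch '[[[-1,0,0,0,0.55],[-1,0,0,0,0.55],[-1,0,0,0,0.55],[0,0,0,0,0.55],[0,0,0,0,0.55]]]'
python3 -m inch '[[[2,0,0,0,0.55],[6,0,0,0,0.55],[10,0,0,0,0.55],[15,0,-5,0,0.55],[10,0,-20,0,0.55]]]'
python3 -m inch '[[[0,0,-30,0,0.55],[0,0,-30,0,0.55],[40,0,-30,0,0.55],[50,0,-20,0,0.55],[50,0,0,0,0.55]]]'
python3 -m inch '[[[50,0,0,0,0.55],[50,0,0,0,0.55],[50,0,0,0,0.55],[0,0,0,0,0.55],[0,0,0,0,0.55]]]'
python3 - <<'E'
from h import *
need(-3,34,53)
s=read_camera("scene");c=read_camera("top")
cv2.imwrite("pics/sj.png",cv2.resize(s["pixels"][190:330,270:430,::-1],(640,560),interpolation=cv2.INTER_CUBIC))
cv2.imwrite("pics/tj.png",cv2.resize(c["pixels"][215:315,260:420,::-1],(800,500),interpolation=cv2.INTER_CUBIC))
E
```

```text
[[-46.  165.6]
 [ 37.6 164.9]]
time_s: 14.15
ee_pos: [0.4671, 0.021, 0.0526]
eef_rot: [-0.687, 0.726, 0.0, 0.0]
ft_force: [0.2, 0.3, -0.4]
grip_width: 0.0398
time_s: 14.65
ee_pos: [0.4629, -0.0237, 0.0762]
eef_rot: [-0.687, 0.727, 0.001, -0.002]
ft_force: [-1.3, -0.6, 0.5]
grip_width: 0.0393
time_s: 15.15
ee_pos: [0.4585, -0.16, 0.1895]
eef_rot: [-0.688, 0.726, -0.002, 0.002]
ft_force: [0.9, -0.1, -0.2]
grip_width: 0.0395
time_s: 15.65
ee_pos: [0.4476, -0.3096, 0.1855]
eef_rot: [-0.686, 0.728, 0.001, -0.0]
ft_force: [0.0, 0.5, -0.8]
grip_width: 0.0394
t15.65 need tool d [-330.6   -0.4  132.6] yaw -0.1 now ledge [  -3.8 -296.6] z 185.5 F [ 0.   0.5 -0.8] w 0.039
```

View pics/sj.png

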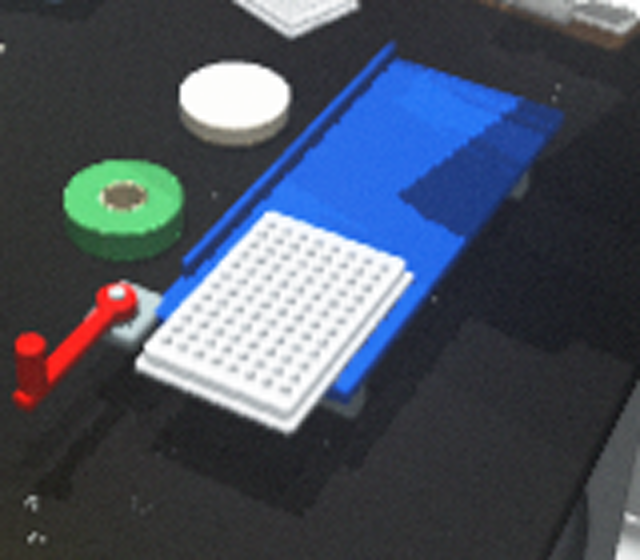

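View pics/tj.png

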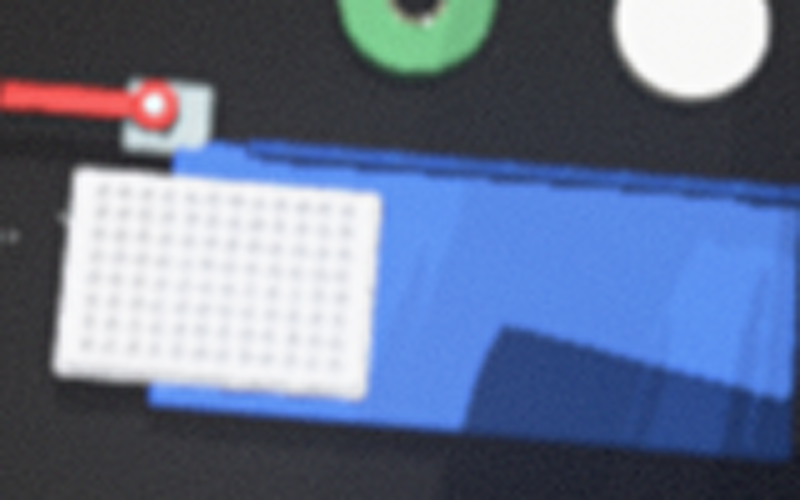

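The plate lies flat, square and overhanging; the stop arm is aside and the tape and petri dish look undisturbed. Last I measure the overhang in both views.

```bash

python3 - <<'E'
from h import *
np.set_printoptions(suppress=True)
p,M=led();s=read_camera("scene");c=read_camera("top")
L=lambda c,a,z:((ray(c,a,z)[:,:2]-p[:2])@M*1e3).round(1)
g=lambda a:[(270+u/4-.4,190+v/4-.4) for u,v in a]
f=lambda a:[(260+u/5-.4,215+v/5-.4) for u,v in a]
print("scene lead F,B, ledge FL",L(s,g([(291,434),(137,366),(345,397)]),.045))
print("top plate corners LF LB RB RF",L(c,f([(53,376),(73,168),(381,193),(366,400)]),.049),"ledge FL BL",L(c,f([(148,405),(173,148)]),.045))
q=L(s,g([(30,345)]),.081)[0];print("peg",q,np.arctan2(q[1]-139,66-q[0]))
cv2.imwrite("pics/full.png",c["pixels"][:,:,::-1])
E
```

```text
scene lead F,B, ledge FL [[-45.4 167.4]
 [ 37.3 166.3]
 [-55.2 134.2]]
top plate corners LF LB RB RF [[-48.  168.3]
 [ 38.  169.5]
 [ 38.8  42.4]
 [-46.5  41.6]] ledge FL BL [[-55.9 129.2]
 [ 50.8 129.6]]
peg [ 64.  210.8] 1.542948374599341
```

View pics/full.png

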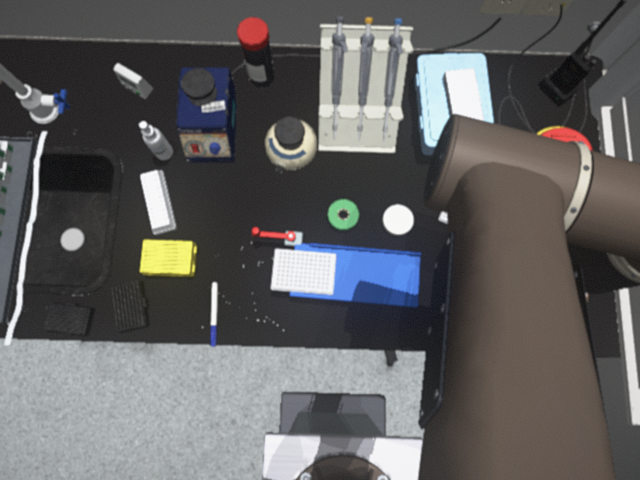

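The overhang is about 33 mm in the scene view and 39 mm in the top view, both inside 23 to 47 mm. The tape, petri dish, marker and rack sit at the same pixels as at the start, and the arm is clear of everything. I hand in.

```bash
python3 -c "
from plant import *
print(job_done())"
```

```text
the job is handed in; nothing more can be done
None
```

I swung the stop arm aside with the shut fingertips on its peg, then pushed the plate from behind with both fingers until it stuck out beyond the open end. I backed the arm clear and handed in at about 16 s; no verdict was reported.

**Last checks:**
- **Overhang:** it measured about 33 mm in the scene view and 39 mm in the top view. The two cameras disagree by 6 mm, but both values are inside 23–47 mm.
- **Plate pose:** it is square with the ledge within about 0.02 rad and sits about 4 mm off the middle line towards the front. It looks flat in the pictures.
- **Stop arm:** it stands at about 1.54 rad.
- **Other objects:** the tape, petri dish, marker and yellow rack show no visible shift.

**Not explained:** the wrist force briefly read about 50 N while I was swinging the peg. That is under the 120 N wrist limit but above the 40 N limit for the arm or gripper body. Only the fingertips should have been near anything then, but I did not find the cause. No other reading I saw was above about 2 N.

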